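# Open the dust-box flap to the pointer and hold it for inspection

## Task

Take the yellow-headed iron weight off the hook on the front of the grinding-dust box's flap and, without dropping it, stand it upright in the shallow steel tray and let go of it. Only then lift the box's flap by its black knob until the flap is in line with the red pointer beside it, and finish while still holding it there for the inspection: do not let go. Leave the pointer and the other things on the bench as they are.

Things in the scene. Friction and masses are not known exactly. Their poses are not given: they have to be found in the camera images.
- dustbox: Fixed green sheet-steel box, open on top under the flap, 170 (x) x 260 (y) x 150 mm high, about 40 mm grey dust in it. Origin: centre of its underside on the bench; its own -x side is the front (towards the robot), z up. It may stand turned by up to 0.25 rad about the vertical. A 30 mm capped pipe spigot sticks out behind.
- flap_hinge (a point): Point on the flap's hinge line, in the middle of the box's far top rim, 85 mm to the box's +x, y 0, z 155 mm above the bench. The hinge line runs along the box's y. Axes as the box.
- flap (a joint): Angle of the grey flap, rad: 0 shut (level), grows as its front edge is lifted; stop at 1.5. The flap is a 6 mm thick plate, 174 mm from hinge to front edge, 264 mm wide, 0.6 kg; nearly frictionless hinge with light damping, so it falls shut when let go (about 3 N at the knob holds it).
- flap_knob (a point): Centre of the black barrel knob, a cylinder 26 mm across, 36 mm long (flat ends), axis along the hinge line, on a 12 mm neck in front of the flap's front edge and in its plane: 215 mm from the hinge line, 55 mm to the box's -y of its middle, 155 mm high when shut. Its x runs along the flap to the hinge. Pinched by its flat ends from above, it turns between the fingers as the flap swings.
- pointer (a joint): Angle of the red pointer, rad, counted just as the flap's: the flap is in line with the pointer when both joints have the same value. Set between 0.5 and 0.95 at the start; held by friction.
- pointer_tip (a point): Free end of the red pointer, a bar 130 mm long, 12 mm wide, 6 mm thick that turns on the flap's hinge line, 162 mm to the box's +y of its middle (30 mm beyond the flap's side edge). x axis along the bar from tip to hinge, y along the hinge line.
- hook_mid (a point): Top of the brass hook where the weight hangs: an 8 mm round bar, level from the flap's front edge to the box's -x. This point is 208 mm from the hinge line, 70 mm to the box's +y of its middle, 154 mm high when shut. From 12 mm further out the end turns up 45 degrees; it reaches 11 mm higher and 26 mm further out than this point.
- weight: Loose iron weight, 0.28 to 0.52 kg, 100 mm tall, hung upright on the hook. From below: foot 36 (x) x 44 (y) x 30 mm high, on which it stands; window 22 mm wide (y), 34 mm high, open along x, between bars 36 mm wide over all, 12 mm thick (x); yellow head. Origin: centre of its underside; z up. Hung, its axes are nearly the box's. The free height in the window is 26 mm.
- weight_head (a point): Centre of the weight's yellow head, 12 (x) x 36 (y) x 36 mm high, 82 mm above the weight's underside, axes as the weight. The window's top rests on the hook, so the weight must rise more than 11 mm, but less than 26 mm, before it is drawn off along the box's -x.
- tray: Fixed shallow open steel tray, 150 x 150 mm outside, 20 mm high, walls and floor 4 mm. Origin: centre of its underside on the bench. It stands to the left or the right of the box.
- bowl: Bystander: dark steel bowl of rivets, 130 mm across, 45 mm high, on the side opposite the tray. Origin: centre of its underside.
- jar: Bystander: amber jar with white lid, 72 mm across, 100 mm high. Origin: centre of its underside.
- oiltin: Bystander: blue tin with a pale top, 66 mm across, 120 mm high. Origin: centre of its underside.
- hammer: Bystander: hammer lying on the bench.
- wrench: Bystander: wrench lying on the bench.
- tape: Bystander: orange tape-measure case, 70 x 45 x 60 mm high. Origin: centre of its underside.

How it is judged:
By the outcome, as a careful person would: the job done as asked, in the order asked, and still so for the second after the job is handed in, while the arm keeps its last pose, push and grip.
It also fails if it takes over 58 s, if anything falls off the work surface, if the arm or the gripper's body presses on something with over 40 N, if the wrist force passes 120 N, or if a joint passes its speed limit or range.

## Robot

A 6-joint arm with a two-finger parallel gripper is mounted at the origin on the work surface. World frame = base frame: x ahead of the robot, y to its left, z up, the work surface at z = 0. Lengths are in m, angles in rad, forces in N, time in s.
With the tool pointing down it reaches from about 0.35 to 0.775 m from the base axis. Payload 7.3 kg.
Tool frame: the origin (TCP) lies at the very end of the fingers, on their centre line; the grasp point (between the pads) lies 19 mm behind it; z points along the fingers, y is the direction in which the jaws open and shut (so a half turn about z gives the same grasp; the last joint's range is limited). The gripper opens to 92 mm and grips with 3 to 60 N. Pads are 19 mm wide; open, the fingers measure 130 mm over their backs; the gripper's body (75 mm by 190 mm) begins 47 mm behind the grasp point.
Start: joints at [-0.146, 0.342, 1.524, -0, 1.275, -0.146], TCP at [0.525, 0, 0.227] pointing down, gripper open.
Joint ranges: [-2.53, 2.53], [-0.77, 2.02], [0.04, 2.7], [-1, 4.14], [0.28, 2.66], [-3.11, 3.11]. Speed limits (rad/s): [2.57, 2.57, 3.14, 3.14, 3.14, 3.14].

## Interface

Orientations are given as [roll, pitch, yaw] about the fixed x, y, z axes, in that order (R = Rz(yaw) Ry(pitch) Rx(roll)).
In Python, from cell import robot gives the robot as it stands.
- The arm moves only by the tool apply_moves, never from a script. Its argument "plan" is a list of rows, each an object of numbers: "tx", "ty", "tz": the shift along the tool's x, y, z in m; "yaw": the turn about the tool's z in rad; "grip": the opening, from -1 (shut) to 1 (fully open), so that 0 is half open. In form: [{"tx": .., "ty": .., "tz": .., "yaw": .., "grip": ..}, ...]. A call has 1 to 8 rows; each row is the pose to reach, as a shift and turn from the pose commanded when the call began, along the tool's axes at that moment; what a row does not reach only later rows make up. A row lasts 1/8 s, in which the tool goes at most 62.5 mm and 10.7 degrees, less where a joint would pass 70% of its speed; a pose out of reach is approached as far as the arm can. A call with a gripper value outside its range is refused whole. The fingers move at their own pace and stop on an object; "force" is the grip in N (left out, the last holds). Time passes only in rows, so rows that repeat a pose let the fingers close. It gives the time, the measured TCP pose, the force and the opening at its end, in the units of the state.
- robot.observe(): the state, without advancing time (a new reading comes with each control period).
- robot.read_camera(name): name is "scene" or "side" or "wrist"; returns (picture, depth): 400x640x3 uint8, red, green, blue; 400x640 float32, m along the optical axis (not along the pixel's ray), 0 where there is no reading.
- robot.get_calibration(name): a dict with "camera_matrix" (3x3 intrinsics, pixels), "R" (3x3) and "t" (3): a world point X has camera coordinates R X + t. Camera axes: x right, y down, z forward; pixel columns grow to the right and rows downward; lengths in m; the calibration is good to about 2 mm. A picture is of the moment at which its call begins: read the wrist's pose just before it. get_calibration takes no time and is no camera call; for the wrist camera it gives the pose at the moment of the call.
- robot.hand_in(): hands the job in, once; it reports no verdict.
Trained networks look in the newest picture that a camera, given by its name, has taken for a name from the list of things; names that differ only in an ending like _2 or _b are one class to them, and where a whole thing is asked for, a point or a joint stands for the part that bears it (a point fixed in the world has none). Each returns a list of dicts, best first, with "confidence" (0 to 1); they miss things now and then, are a little off and sometimes report something else, mostly with a low value. They report only what shows in the picture. A call takes as long as a camera call.
- robot.outline_of(label, camera): "region" (400x640 bool, what is visible of it) and "pixel" ([row, column] in pixels, amid what is visible of it).
- robot.tip_of(label, camera): "pixel" ([row, column] in pixels: a listed point, or the origin of a listed thing).
The state is a dict: "time": time; "qpos": joint angles; "qvel": joint speeds; "joint_efforts": joint torques, N m; "tool_pos": TCP position; "tool_rot": TCP orientation; "contact_force": force on the tool from outside, world axes, zero at the start; "torque": the same for the moment, N m; "opening": finger opening in m.
Only numpy, scipy, OpenCV 4.12 (cv2) and the standard library are available. Lean on these libraries where they do the work, as an engineer would, in place of code of your own. Each camera call takes 0.05 s, during which the arm holds its last target.

## Working session

There is one attempt and no reset: what is moved stays moved. The work goes in short steps, Python scripts to look and compute and a tool call to move; the robot and the scene stay as the last step left them, time stands still between calls to the robot, and variables do not carry over. Pictures are saved under pics/ and viewed, and the job is handed in when it is done.

Besides the shell and the picture viewer there is one more tool, called after "Call:" by a JSON object that holds its "api" and its "payload". apply_moves: Moves the arm, as the interface text tells. Its arguments: {"type":"object","properties":{"plan":{"type":"array","items":{"type":"object","properties":{"tx":{"type":"number"},"ty":{"type":"number"},"tz":{"type":"number"},"yaw":{"type":"number"},"grip":{"type":"number"}}}},"force":{"type":"number"}},"required":["plan"]}

```bash
ls; mkdir -p pics; cat > h.py <<'E'
import numpy as np, cv2
from cell import robot
def save(img,n): cv2.imwrite('pics/'+n+'.png',cv2.cvtColor(img,cv2.COLOR_RGB2BGR))
def world(pix,d,c):
    K=np.array(c['camera_matrix']);R=np.array(c['R']);t=np.array(c['t'])
    r,cc=pix; p=np.linalg.inv(K)@np.array([cc,r,1.])*d
    return R.T@(p-t)
def proj(X,c):
    K=np.array(c['camera_matrix']);p=K@(np.array(c['R'])@np.array(X)+np.array(c['t']));return p[1]/p[2],p[0]/p[2]
E
python3 - <<'E'
from h import *
np.set_printoptions(precision=4,suppress=True)
print(robot.observe())
for n in ['scene','side']:
    c=robot.get_calibration(n); img,d=robot.read_camera(n); save(img,n+'0'); np.savez(n+'0.npz',img=img,d=d,**{k:np.array(c[k]) for k in['camera_matrix','R','t']})
    print(n,c)
    for l in ['dustbox','flap_hinge','flap_knob','pointer_tip','hook_mid','weight_head','weight','tray','bowl']:
        o=robot.tip_of(l,n)
        for q in o[:2]:
            r,cc=[int(round(v)) for v in q['pixel']]
            dd=d[r,cc] if 0<=r<400 and 0<=cc<640 else 0
            print(l,round(q['confidence'],2),np.round(q['pixel'],1),world(q['pixel'],dd,c) if dd>0 else None)
E
```

```text
pics
{'time': 0.0, 'qpos': array([-0.146 ,  0.3427,  1.525 , -0.    ,  1.2754, -0.146 ]), 'qvel': array([ 0.0006, -0.    , -0.0005, -0.0013, -0.0002, -0.0003]), 'joint_efforts': array([  0.0008, -43.1246, -24.422 ,   0.0718,   0.0559,  -0.0001]), 'tool_pos': array([0.5246, 0.0001, 0.226 ]), 'tool_rot': array([-3.14  , -0.0002,  1.5708]), 'contact_force': array([ 0.2916, -0.8784,  0.5608]), 'torque': array([ 0.0255,  0.0276, -0.0188]), 'opening': 0.09182226610528917}
scene {'camera_matrix': array([[414.0401,   0.    , 317.7633],
       [  0.    , 414.0401, 202.6909],
       [  0.    ,   0.    ,   1.    ]]), 'R': array([[-0.7892,  0.6141,  0.0046],
       [ 0.528 ,  0.6823, -0.5056],
       [-0.3136, -0.3966, -0.8627]]), 't': array([ 0.4569, -0.2461,  1.6254])}
dustbox 0.75 [229.7 291.6] [0.7143 0.0444 0.158 ]
flap_hinge 0.64 [218.5 270.6] [ 0.743  -0.0249  0.1601]
flap_hinge 0.42 [309.4 359.1] [0.6967 0.3432 0.1001]
flap_knob 0.83 [176.4 322.1] [0.5884 0.0296 0.3132]
pointer_tip 0.68 [228.3 328.3] [0.6246 0.1092 0.1602]
hook_mid 0.98 [200.8 340.2] [0.5466 0.0686 0.188 ]
weight_head 0.
[... 236 characters left out ...]
side {'camera_matrix': array([[449.8356,   0.    , 323.2323],
       [  0.    , 449.8356, 206.262 ],
       [  0.    ,   0.    ,   1.    ]]), 'R': array([[ 0.7032, -0.7107,  0.0202],
       [-0.3449, -0.3658, -0.8644],
       [ 0.6218,  0.6008, -0.5024]]), 't': array([-0.4022,  0.2903,  1.0998])}
dustbox 0.59 [229.1 347.3] [ 0.5599 -0.1107  0.0805]
flap_hinge 0.62 [176.9 366. ] [ 0.7416 -0.0237  0.1607]
weight_head 0.64 [183.  301.7] [0.5348 0.0611 0.1791]
weight 0.73 [208.5 304.1] [0.5267 0.0419 0.0999]
weight 0.3 [198.3 196.6] [0.4063 0.4876 0.001 ]
tray 0.9 [311.5 369.1] [ 0.4037 -0.3314  0.0038]
tray 0.66 [190.8 302. ] [0.5346 0.0597 0.1526]
bowl 0.91 [212.  225.6] [0.4236 0.3292 0.0045]
```

View pics/scene0.png

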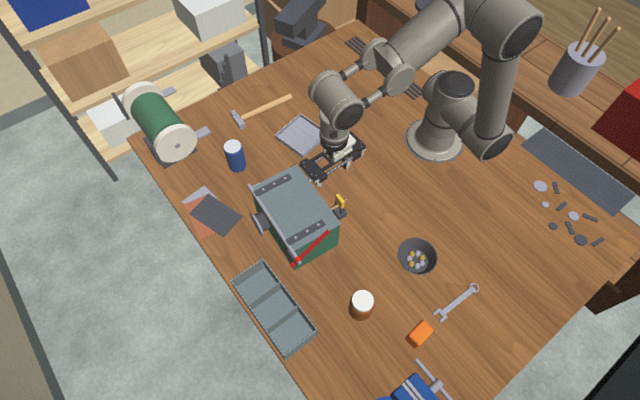

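View pics/side0.png

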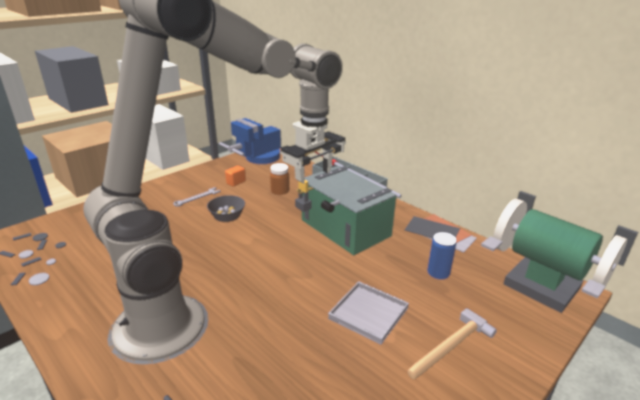

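The scene view shows the box at about (295,220), the weight at (340,203), the red pointer from (295,262) to (328,233) and the tray at (298,135). In the side view the tray is at (369,311) and the knob at (327,206). Next I fit the poses.

```bash
python3 - <<'E'
from h import *
np.set_printoptions(precision=4,suppress=True)
o=robot.observe();print(o['time'],o['tool_pos'])
c=robot.get_calibration('wrist'); img,d=robot.read_camera('wrist'); save(img,'wrist0'); print(c['R'],c['t'],c['camera_matrix'][0])
np.savez('wrist0.npz',img=img,d=d,**{k:np.array(c[k]) for k in['camera_matrix','R','t']})
for l in ['flap_hinge','flap_knob','pointer_tip','hook_mid','weight_head']:
    for q in robot.tip_of(l,'wrist')[:2]:
        r,cc=[int(round(v)) for v in q['pixel']];dd=d[min(r,399),min(cc,639)]
        print(l,round(q['confidence'],2),np.round(q['pixel'],1),world(q['pixel'],dd,c))
def cloud(d,c):
    K=c['camera_matrix'];v,u=np.mgrid[:400,:640]
    P=np.stack([(u-K[0,2])/K[0,0]*d,(v-K[1,2])/K[1,1]*d,d],-1)
    return (P-c['t'])@c['R']
for n in ['scene','side','wrist']:
    z=np.load(n+'0.npz'); P=cloud(z['d'],z); im=z['img'].astype(int)
    ok=z['d']>0
    m=ok&(abs(P[...,2]-.158)<.008)&(P[...,0]>.5)&(P[...,0]<.9)&(abs(P[...,1])<.3)
    grey=(im.max(-1)-im.min(-1)<40)
    m2=m&grey
    nl,lab,st,_=cv2.connectedComponentsWithStats(m2.astype(np.uint8)); 
    i=1+st[1:,4].argmax(); pts=P[lab==i]
    print(n,'flap',st[i],pts[:,2].mean(),cv2.minAreaRect((pts[:,:2]*1000).astype(np.float32)))
    m=ok&(im[...,0]>150)&(im[...,1]<80)&(im[...,2]<80)&(abs(P[...,0]-.65)<.2)&(abs(P[...,1])<.3)&(P[...,2]>.1)
    q=P[m]
    if len(q)>10:
        mu=q.mean(0);u,s,vt=np.linalg.svd(q-mu);t=(q-mu)@vt[0]
        print('ptr',len(q),mu,vt[0],t.min(),t.max(), 'ends',mu+vt[0]*t.min(),mu+vt[0]*t.max())
    m=ok&(im[...,0]>150)&(im[...,1]>120)&(im[...,2]<90)&(abs(P[...,0]-.55)<.1)&(abs(P[...,1])<.2)&(P[...,2]>.1)
    q=P[m]
    if len(q): print('yellow',len(q),q.mean(0),q.min(0),q.max(0))
    m=ok&(abs(P[...,2]-.02)<.03)&(abs(P[...,0]-.40)<.13)&(abs(P[...,1]+.33)<.13)
    mm=m&(P[...,2]>.014)
    if n!='wrist': q=P[mm]; print('tray',len(q),cv2.minAreaRect((q[:,:2]*1000).astype(np.float32)))
E
```

```text
1.0 [0.525  0.     0.2267]
[[ 1.      0.0002  0.0005]
 [ 0.0001 -0.9573  0.2892]
 [ 0.0006 -0.2892 -0.9573]] [-0.5249 -0.0358  0.3909] [348.5179   0.     320.2627]
flap_hinge 0.58 [248.6 621.3] [0.6084 0.0375 0.2962]
flap_knob 0.73 [289.  314.8] [0.5234 0.0316 0.3073]
flap_knob 0.29 [243.3 622. ] [ 0.7377 -0.0226  0.1587]
hook_mid 0.9 [120.7 344. ] [0.5378 0.0644 0.1901]
hook_mid 0.71 [112.8 338.3] [0.5352 0.068  0.1784]
weight_head 0.89 [121.7 345.2] [0.5384 0.0639 0.1906]
scene flap [ 247  164   94   96 4239] 0.15953986199330492 ((660.1184692382812, -14.807769775390625), (296.72271728515625, 184.69900512695312), 83.38874053955078)
ptr 189 [0.7164 0.1372 0.1911] [ 0.8098 -0.0795 -0.5813] -0.07577396216793801 0.0821790101923535 ends [0.655  0.1433 0.2352] [0.7829 0.1307 0.1434]
yellow 62 [0.5443 0.0642 0.1801] [0.5183 0.0427 0.1519] [0.5718 0.0781 0.1956]
tray 187 ((404.0660400390625, -332.8419189453125), (154.7686767578125, 153.77090454101562), 11.186476707458496)
side flap [ 305  161   97   53 2462] 0.1574645309651875 ((630.407958984375, -12.054840087890625), (302.4314880371094, 234.44549560546875), 83.88677215576172)
yellow 68 [0.5341 0.0572 0.1668] [0.5152 0.0425 0.1467] [0.5434 0.0768 0.1853]
tray 448 ((400.77008056640625, -332.1993408203125), (154.59304809570312, 152.24400329589844), 11.107580184936523)
wrist flap [  373    19   267   266 54969] 0.15866279326820645 ((660.1543579101562, 24.3404541015625), (179.4030303955078, 177.79925537109375), 85.2831039428711)
yellow 4785 [0.557  0.031  0.2896] [0.4755 0.0212 0.1196] [0.5995 0.081  0.3227]
```

```bash
python3 - <<'E'
import cv2
a=cv2.imread('pics/scene0.png')[150:280,220:380];cv2.imwrite('pics/sc_z.png',cv2.resize(a,None,fx=4,fy=4))
a=cv2.imread('pics/side0.png')[120:260,250:410];cv2.imwrite('pics/sd_z.png',cv2.resize(a,None,fx=4,fy=4))
E
```

```text
(no output)
```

View pics/wrist0.png

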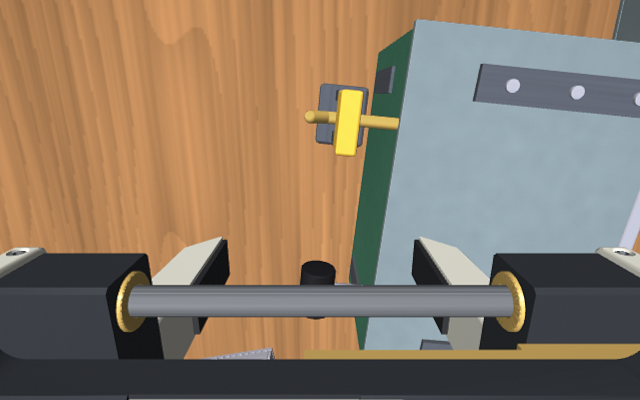

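View pics/sc_z.png

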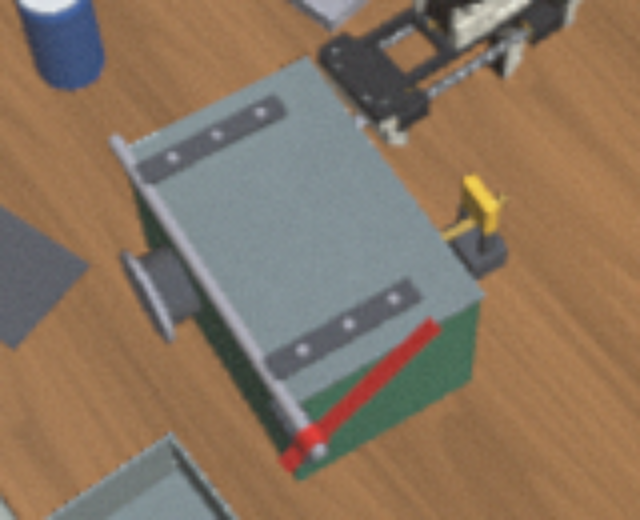

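View pics/sd_z.png

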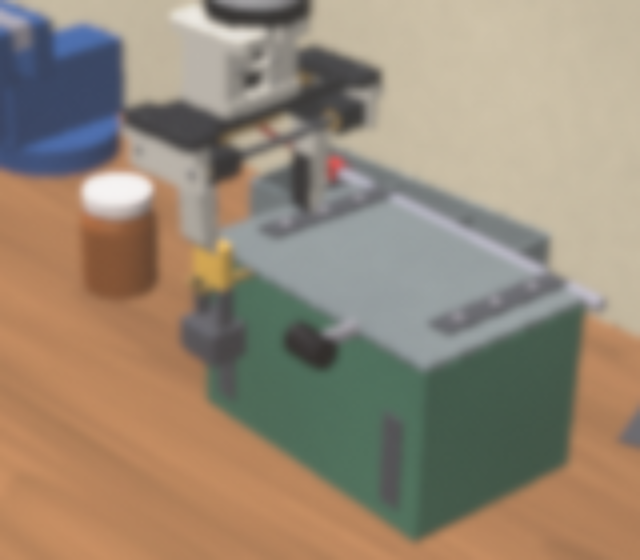

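The wrist view shows the head at (348,122), hook end at (310,117), knob at (318,270) and flap corner at (415,20). Fitting the box pose and pointer angle from these corners.

```bash
cat > fit.py <<'E'
from h import *
from scipy.optimize import least_squares
np.set_printoptions(precision=4,suppress=True)
C={n:dict(np.load(n+'0.npz')) for n in['scene','side','wrist']}
def loc(p,x):  # box coords -> world
    c,s=np.cos(x[2]),np.sin(x[2]); return np.array([x[0]+c*p[0]-s*p[1],x[1]+s*p[0]+c*p[1],p[2]])
def hp(r,y,h,a): # along flap r from hinge, height h above plane
    return np.array([.085-r*np.cos(a)-h*np.sin(a)*-1*-1, y, .155+r*np.sin(a)+h*np.cos(a)])
def hp(r,y,h,a): return np.array([.085-r*np.cos(a)+h*np.sin(a),y,.155+r*np.sin(a)+h*np.cos(a)])
obs=[('scene',(.174,.132,.003,0),(340.75,224.25)),('scene',(.174,-.132,.003,0),(296.25,164.5)),
('wrist',(.174,.132,.003,0),(415,20)),('wrist',(.215,-.055,0.013,0),(318,268)),
('side',(.215,-.055,0,0),(250+312/4,120+345/4)),('side',(.174,-.132,.003,0),(250+428/4,120+366/4)),
('scene',(.130,.162,.003,'a'),(220+437/4,150+323/4))]
def res(x):
    o=[]
    for n,p,uv in obs:
        a=x[3] if p[3]=='a' else 0
        r,c=proj(loc(hp(*p[:3],a),x),C[n]); o+=[c-uv[0],r-uv[1]]
    return np.array(o)
if __name__=='__main__':
    s=least_squares(res,[.65,-.01,-.115,.65],loss='soft_l1'); print(s.x); print(res(s.x).reshape(-1,2))
    for nm,p in [('knob',(.215,-.055,0,0)),('hook',(.208,.07,-.001,0)),('hinge',(0,0,0,0)),('tip',(.13,.162,0,s.x[3]))]: print(nm,loc(hp(*p),s.x))
    # red mask dir check & wrist yellow top
    z=C['wrist'];im=z['img'].astype(int)
    m=((im[...,0]>150)&(im[...,1]>120)&(im[...,2]<90)).astype(np.uint8);m[200:]=0;m[:,:333]=0;
    n,l,st,ce=cv2.connectedComponentsWithStats(m);i=1+st[1:,4].argmax();print(st[i],cv2.minAreaRect(np.argwhere(l==i)[:,::-1].astype(np.float32)))
    zz=z['d'][100:150,340:360];print(np.percentile(zz[zz>0],[5,50,95]))
    print(np.linalg.norm(0), [world((122,348),z['d'][122,348],z)])
E
python3 fit.py
```

```text
[ 0.6577 -0.0191 -0.0891  0.6006]
[[ 1.0773 -0.929 ]
 [ 0.4521 -0.7945]
 [ 0.2924 -0.5279]
 [ 0.0518 31.8829]
 [-0.2627 -0.4602]
 [-0.7024 -0.4267]
 [-0.0341  0.2014]]
knob [ 0.5233 -0.0623  0.155 ]
hook [0.5414 0.0616 0.154 ]
hinge [ 0.7423 -0.0266  0.155 ]
tip [0.6499 0.1443 0.2285]
[ 515    0   68   35 1801] ((548.3197631835938, 14.483606338500977), (64.64251708984375, 34.94679641723633), 5.19442892074585)
[0.1879 0.1914 0.1959]
0.0 [array([0.54  , 0.0637, 0.1899])]
```

Call:
{"api": "apply_moves", "payload": {"plan": [{"tx": 0.008, "ty": 0.002, "tz": 0, "yaw": -0.185, "grip": 1}, {"tx": 0.016, "ty": 0.004, "tz": 0, "yaw": -0.37, "grip": 1}, {"tx": 0.024, "ty": 0.006, "tz": 0, "yaw": -0.555, "grip": 1}, {"tx": 0.032, "ty": 0.008, "tz": 0, "yaw": -0.74, "grip": 1}, {"tx": 0.04, "ty": 0.01, "tz": 0, "yaw": -0.925, "grip": 1}, {"tx": 0.048, "ty": 0.012, "tz": 0, "yaw": -1.11, "grip": 1}, {"tx": 0.056, "ty": 0.014, "tz": 0, "yaw": -1.295, "grip": 1}, {"tx": 0.063, "ty": 0.015, "tz": 0, "yaw": -1.48, "grip": 1}], "force": 25}}

```text
time: 2.3
tool_pos: [0.5401, 0.0633, 0.2267]
tool_rot: [3.142, 0.0, 3.057]
contact_force: [-0.4, -0.1, 0.7]
opening: 0.0919
```

```bash
cat > shot.py <<'E'
import sys
from h import *
np.set_printoptions(precision=4,suppress=True)
o=robot.observe();print(o['time'],o['tool_pos'],o['tool_rot'],o['opening'],o['contact_force'],o['qpos'])
for n in sys.argv[2:]:
    c=robot.get_calibration(n); img,d=robot.read_camera(n); save(img,n+sys.argv[1]); np.savez(n+sys.argv[1]+'.npz',img=img,d=d,**{k:np.array(c[k]) for k in['camera_matrix','R','t']})
E
python3 shot.py 1 wrist scene
```

```text
2.3 [0.5401 0.0633 0.2267] [3.1416 0.0001 3.057 ] 0.09186793020479365 [-0.4464 -0.0944  0.7185] [-0.0243  0.3765  1.4722  0.      1.2928 -1.5105]
```

View pics/wrist1.png

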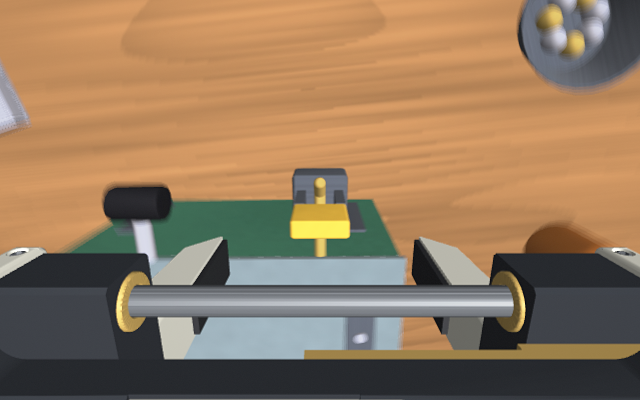

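View pics/scene1.png

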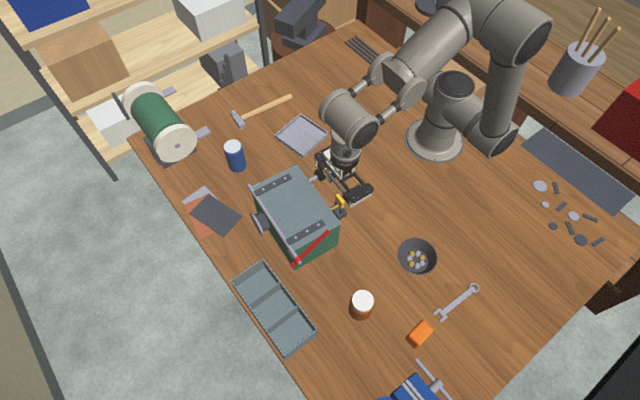

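The wrist picture shows the flap edge level (yaw right) and the head at column 320 centred between the fingers, with its top face about rows 221–238. Quick numeric check.

```bash
python3 - <<'E'
from h import *
z=np.load('wrist1.npz');d=z['d']
for p in [(212,320),(222,320),(224,320),(230,320),(236,320),(230,294),(230,346),(203,106),(203,168),(203,138)]: print(p,np.round(world(p,d[p],z),4))
E
```

```text
(212, 320) [0.5346 0.0642 0.1737]
(222, 320) [0.5356 0.0642 0.189 ]
(224, 320) [0.5363 0.0641 0.1907]
(230, 320) [0.5405 0.0638 0.1898]
(236, 320) [0.5442 0.0634 0.1901]
(230, 294) [0.5389 0.0483 0.1904]
(230, 346) [0.5417 0.0793 0.19  ]
(203, 106) [ 0.5183 -0.0738  0.1692]
(203, 168) [ 0.5277 -0.0441  0.1476]
(203, 138) [ 0.5204 -0.0538  0.1679]
```

Call:
{"api": "apply_moves", "payload": {"plan": [{"tz": 0.03, "grip": 1}, {"tz": 0.055, "grip": 1}, {"tz": 0.071, "grip": 1}, {"tz": 0.071, "grip": 1}, {"tz": 0.071, "grip": -0.2}, {"tz": 0.071, "grip": -1}, {"tz": 0.071, "grip": -1}, {"tz": 0.071, "grip": -1}], "force": 35}}

```text
schema error: expected keys tx, ty, tz, yaw, grip
```

Call:
{"api": "apply_moves", "payload": {"plan": [{"tx": 0, "ty": 0, "yaw": 0, "tz": 0.03, "grip": 1}, {"tx": 0, "ty": 0, "yaw": 0, "tz": 0.055, "grip": 1}, {"tx": 0, "ty": 0, "yaw": 0, "tz": 0.071, "grip": 1}, {"tx": 0, "ty": 0, "yaw": 0, "tz": 0.071, "grip": 1}, {"tx": 0, "ty": 0, "yaw": 0, "tz": 0.071, "grip": -0.2}, {"tx": 0, "ty": 0, "yaw": 0, "tz": 0.071, "grip": -1}, {"tx": 0, "ty": 0, "yaw": 0, "tz": 0.071, "grip": -1}, {"tx": 0, "ty": 0, "yaw": 0, "tz": 0.071, "grip": -1}], "force": 35}}

```text
time: 3.4
tool_pos: [0.5401, 0.063, 0.1561]
tool_rot: [3.142, 0.001, 3.051]
contact_force: [0.3, 0.5, -0.5]
opening: 0.0566
```

Call:
{"api": "apply_moves", "payload": {"plan": [{"tx": 0, "ty": 0, "yaw": 0, "tz": 0, "grip": -1}, {"tx": 0, "ty": 0, "yaw": 0, "tz": 0, "grip": -1}, {"tx": 0, "ty": 0, "yaw": 0, "tz": 0, "grip": -1}, {"tx": 0, "ty": 0, "yaw": 0, "tz": 0, "grip": -1}, {"tx": 0, "ty": 0, "yaw": 0, "tz": 0, "grip": -1}], "force": 35}}

```text
time: 4.03
tool_pos: [0.5401, 0.0629, 0.1558]
tool_rot: [-3.141, 0.0, 3.051]
contact_force: [-0.7, -0.4, 0.5]
opening: 0.036
```

Call:
{"api": "apply_moves", "payload": {"plan": [{"tx": 0, "ty": 0, "yaw": 0, "tz": -0.007, "grip": -1}, {"tx": 0, "ty": 0, "yaw": 0, "tz": -0.014, "grip": -1}, {"tx": 0, "ty": 0, "yaw": 0, "tz": -0.0185, "grip": -1}, {"tx": 0, "ty": 0, "yaw": 0, "tz": -0.0185, "grip": -1}, {"tx": 0, "ty": 0, "yaw": 0, "tz": -0.0185, "grip": -1}], "force": 35}}

```text
time: 4.65
tool_pos: [0.5399, 0.063, 0.1741]
tool_rot: [-3.142, -0.0, 3.051]
contact_force: [-0.3, -0.2, -3.7]
opening: 0.036
```

```bash
python3 shot.py 2 wrist scene side; python3 - <<'E'
import cv2
a=cv2.imread('pics/scene2.png')[150:280,220:380];b=cv2.imread('pics/side2.png')[120:250,250:410]
cv2.imwrite('pics/z2.png',cv2.resize(cv2.hconcat([a,b]),None,fx=2.5,fy=2.5))
E
```

```text
4.65 [0.5399 0.063  0.1741] [-3.1416 -0.0003  3.0509] 0.03598038346642325 [-0.3167 -0.1578 -3.6846] [-0.0248  0.4228  1.5532 -0.      1.1659 -1.5048]
```

View pics/wrist2.png

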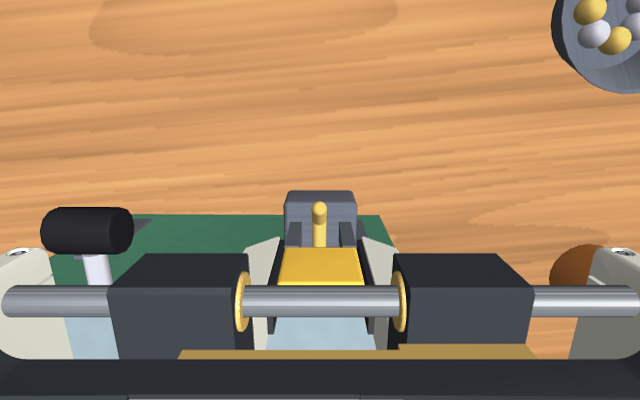

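View pics/z2.png

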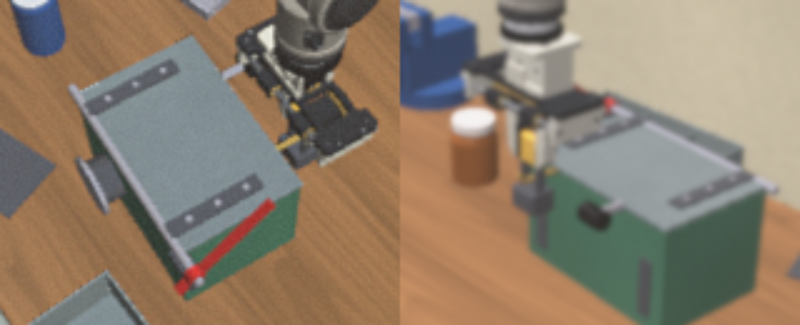

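The weight is held (3.7 N, opening 36 mm) and lifted 18 mm. The hook tip at (320,210) shows inside the window and the flap is still shut. Drawing it off along tool +x.

Call:
{"api": "apply_moves", "payload": {"plan": [{"tx": 0.01, "ty": 0, "yaw": 0, "tz": 0, "grip": -1}, {"tx": 0.022, "ty": 0, "yaw": 0, "tz": 0, "grip": -1}, {"tx": 0.034, "ty": 0, "yaw": 0, "tz": 0, "grip": -1}, {"tx": 0.046, "ty": 0, "yaw": 0, "tz": 0, "grip": -1}, {"tx": 0.058, "ty": 0, "yaw": 0, "tz": 0, "grip": -1}, {"tx": 0.07, "ty": 0, "yaw": 0, "tz": 0, "grip": -1}, {"tx": 0.07, "ty": 0, "yaw": 0, "tz": -0.02, "grip": -1}, {"tx": 0.07, "ty": 0, "yaw": 0, "tz": -0.04, "grip": -1}], "force": 35}}

```text
time: 5.8
tool_pos: [0.4696, 0.0694, 0.2147]
tool_rot: [-3.142, -0.0, 3.051]
contact_force: [0.6, 0.2, -3.3]
opening: 0.0356
```

```bash
python3 shot.py 3 wrist scene side; python3 - <<'E'
import cv2
a=cv2.imread('pics/scene3.png')[110:280,220:400];b=cv2.imread('pics/side3.png')[170:340,250:430]
cv2.imwrite('pics/z3.png',cv2.resize(cv2.hconcat([a,b]),None,fx=2.2,fy=2.2))
import numpy as np
from h import *
for n in['scene','side']:
    z=np.load(n+'3.npz');d=z['d'];K=z['camera_matrix'];v,u=np.mgrid[:400,:640]
    P=(np.stack([(u-K[0,2])/K[0,0]*d,(v-K[1,2])/K[1,1]*d,d],-1)-z['t'])@z['R']
    m=(P[...,2]>.013)&(P[...,2]<.03)&(abs(P[...,0]-.4)<.12)&(abs(P[...,1]+.33)<.12);q=P[m]
    print(n,len(q),cv2.minAreaRect((q[:,:2]*1000).astype(np.float32)),np.median(q,0))
    m=(P[...,2]<.009)&(d>0)&(abs(P[...,0]-.4)<.03)&(abs(P[...,1]+.33)<.03);print(P[m].mean(0))
E
```

```text
5.8 [0.4696 0.0694 0.2147] [-3.1416 -0.0003  3.0509] 0.03563916052558151 [ 0.5775  0.1842 -3.2855] [-0.0148  0.2613  1.6751 -0.      1.2055 -1.4949]
scene 248 ((402.6860046386719, -333.42047119140625), (155.6668243408203, 155.75123596191406), 10.515070915222168) [ 0.40574034 -0.3284722   0.01877018]
[ 0.39970605 -0.33012697  0.00469044]
side 493 ((400.33233642578125, -332.2283020019531), (153.9279327392578, 150.90969848632812), 10.615472793579102) [ 0.38710327 -0.33781641  0.0179497 ]
[ 0.39930163 -0.33032087  0.00319839]
```

View pics/z3.png

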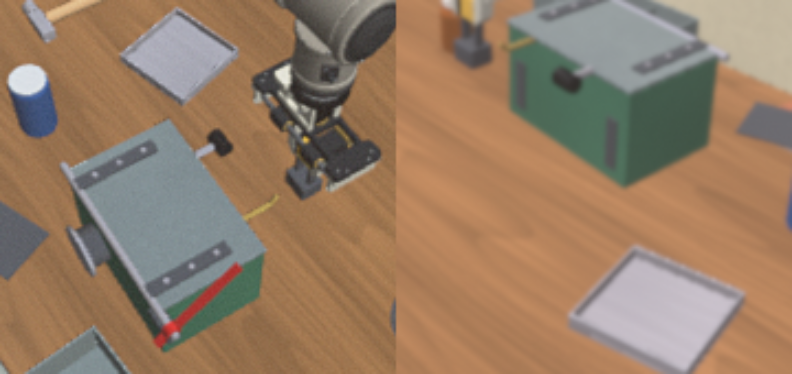

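Call:
{"api": "apply_moves", "payload": {"plan": [{"tx": 0.002, "ty": -0.012, "yaw": 0, "tz": 0, "grip": -1}, {"tx": 0.004, "ty": -0.036, "yaw": 0, "tz": 0, "grip": -1}, {"tx": 0.006, "ty": -0.07, "yaw": 0, "tz": 0, "grip": -1}, {"tx": 0.01, "ty": -0.108, "yaw": 0, "tz": 0, "grip": -1}, {"tx": 0.013, "ty": -0.148, "yaw": 0, "tz": 0, "grip": -1}, {"tx": 0.016, "ty": -0.188, "yaw": 0, "tz": 0, "grip": -1}, {"tx": 0.019, "ty": -0.228, "yaw": 0, "tz": 0, "grip": -1}, {"tx": 0.021, "ty": -0.266, "yaw": 0, "tz": 0, "grip": -1}], "force": 35}}

```text
time: 6.95
tool_pos: [0.4239, -0.1952, 0.2132]
tool_rot: [3.141, -0.002, 3.05]
contact_force: [0.5, 1.2, -3.4]
opening: 0.0357
```

Call:
{"api": "apply_moves", "payload": {"plan": [{"tx": 0.003, "ty": -0.038, "yaw": 0, "tz": 0, "grip": -1}, {"tx": 0.006, "ty": -0.074, "yaw": 0, "tz": 0.01, "grip": -1}, {"tx": 0.008, "ty": -0.104, "yaw": 0, "tz": 0.025, "grip": -1}, {"tx": 0.01, "ty": -0.126, "yaw": 0, "tz": 0.05, "grip": -1}, {"tx": 0.011, "ty": -0.138, "yaw": 0, "tz": 0.075, "grip": -1}, {"tx": 0.011, "ty": -0.141, "yaw": 0, "tz": 0.1, "grip": -1}, {"tx": 0.011, "ty": -0.141, "yaw": 0, "tz": 0.115, "grip": -1}, {"tx": 0.011, "ty": -0.141, "yaw": 0, "tz": 0.12, "grip": -1}], "force": 35}}

```text
time: 7.95
tool_pos: [0.4008, -0.3326, 0.0931]
tool_rot: [3.14, -0.002, 3.051]
contact_force: [0.2, -0.8, -4.0]
opening: 0.0359
```

```bash
python3 shot.py 4 wrist side;  python3 - <<'E'
import cv2
b=cv2.imread('pics/side4.png')[200:380,270:450];cv2.imwrite('pics/z4.png',cv2.resize(b,None,fx=3,fy=3))
E
```

```text
7.95 [ 0.4008 -0.3326  0.0931] [ 3.14   -0.0017  3.0507] 0.03586071717038489 [ 0.2265 -0.8194 -3.9605] [-0.8398  0.4836  1.7125  0.      0.9478 -2.3197]
```

View pics/z4.png

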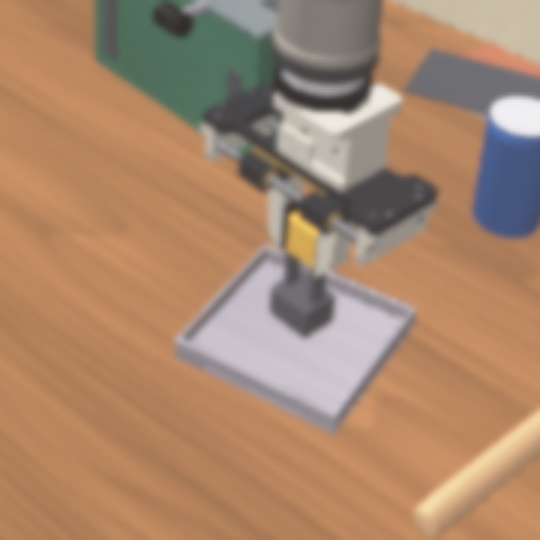

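View pics/wrist4.png

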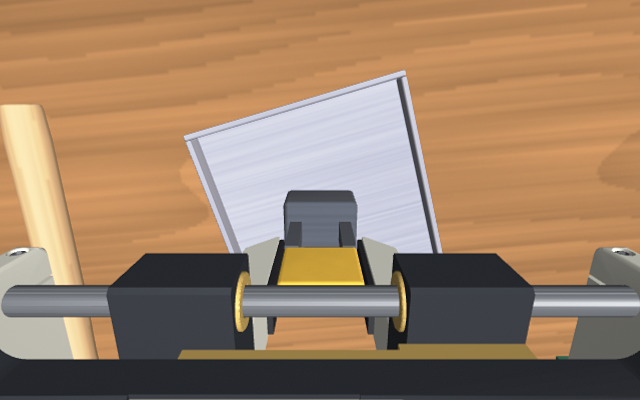

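The weight hangs upright over the middle of the tray, with its foot at (320,220) in the wrist view. Lowering about 23 mm.

Call:
{"api": "apply_moves", "payload": {"plan": [{"tx": 0, "ty": 0, "yaw": 0, "tz": 0.008, "grip": -1}, {"tx": 0, "ty": 0, "yaw": 0, "tz": 0.015, "grip": -1}, {"tx": 0, "ty": 0, "yaw": 0, "tz": 0.019, "grip": -1}, {"tx": 0, "ty": 0, "yaw": 0, "tz": 0.021, "grip": -1}, {"tx": 0, "ty": 0, "yaw": 0, "tz": 0.022, "grip": -1}, {"tx": 0, "ty": 0, "yaw": 0, "tz": 0.022, "grip": -1}], "force": 35}}

```text
time: 8.8
tool_pos: [0.4016, -0.3331, 0.0723]
tool_rot: [-3.141, 0.0, 3.051]
contact_force: [0.5, 1.0, -4.2]
opening: 0.0359
```

Call:
{"api": "apply_moves", "payload": {"plan": [{"tx": 0, "ty": 0, "yaw": 0, "tz": 0.001, "grip": -1}, {"tx": 0, "ty": 0, "yaw": 0, "tz": 0.0015, "grip": -1}, {"tx": 0, "ty": 0, "yaw": 0, "tz": 0.0015, "grip": -1}], "force": 20}}

```text
time: 9.18
tool_pos: [0.4015, -0.333, 0.0707]
tool_rot: [3.142, 0.0, 3.051]
contact_force: [-0.2, -0.4, -4.4]
opening: 0.0362
```

Call:
{"api": "apply_moves", "payload": {"plan": [{"tx": 0, "ty": 0, "yaw": 0, "tz": 0.0007, "grip": -1}, {"tx": 0, "ty": 0, "yaw": 0, "tz": 0.0007, "grip": -1}, {"tx": 0, "ty": 0, "yaw": 0, "tz": 0.0014, "grip": -1}, {"tx": 0, "ty": 0, "yaw": 0, "tz": 0.0014, "grip": -1}], "force": 20}}

```text
time: 9.68
tool_pos: [0.4017, -0.3333, 0.07]
tool_rot: [-3.141, 0.001, 3.051]
contact_force: [-1.2, 0.4, 5.2]
opening: 0.0359
```

Contact reached. Releasing.

Call:
{"api": "apply_moves", "payload": {"plan": [{"tx": 0, "ty": 0, "yaw": 0, "tz": -0.0005, "grip": -1}, {"tx": 0, "ty": 0, "yaw": 0, "tz": -0.0005, "grip": -0.1}, {"tx": 0, "ty": 0, "yaw": 0, "tz": -0.0005, "grip": 0.3}, {"tx": 0, "ty": 0, "yaw": 0, "tz": -0.0005, "grip": 0.6}, {"tx": 0, "ty": 0, "yaw": 0, "tz": -0.0005, "grip": 0.6}, {"tx": 0, "ty": 0, "yaw": 0, "tz": -0.0005, "grip": 0.6}], "force": 20}}

```text
time: 10.42
tool_pos: [0.4016, -0.3331, 0.0698]
tool_rot: [3.142, 0.0, 3.051]
contact_force: [-0.7, 0.7, -0.3]
opening: 0.0729
```

Raising clear of the weight, then checking.

Call:
{"api": "apply_moves", "payload": {"plan": [{"tx": 0, "ty": 0, "yaw": 0, "tz": -0.01, "grip": 0.6}, {"tx": 0, "ty": 0, "yaw": 0, "tz": -0.03, "grip": 0.6}, {"tx": 0, "ty": 0, "yaw": 0, "tz": -0.06, "grip": 0.6}, {"tx": 0, "ty": 0, "yaw": 0, "tz": -0.1, "grip": 0.6}, {"tx": 0, "ty": 0, "yaw": 0, "tz": -0.14, "grip": 0.6}, {"tx": 0, "ty": 0, "yaw": 0, "tz": -0.165, "grip": 0.6}, {"tx": 0, "ty": 0, "yaw": 0, "tz": -0.175, "grip": 0.6}, {"tx": 0, "ty": 0, "yaw": 0, "tz": -0.175, "grip": 0.6}], "force": 20}}

```text
time: 11.42
tool_pos: [0.4015, -0.3331, 0.2451]
tool_rot: [-3.141, 0.001, 3.051]
contact_force: [-0.6, 0.9, 0.1]
opening: 0.0735
```

```bash
python3 shot.py 5 wrist side scene;  python3 - <<'E'
import cv2
b=cv2.imread('pics/side5.png')[190:370,270:450];w=cv2.imread('pics/wrist5.png')[:360];cv2.imwrite('pics/z5.png',cv2.hconcat([cv2.resize(b,(360,360)),cv2.resize(w,(430,360))]))
E
```

```text
11.425 [ 0.4015 -0.3331  0.2451] [-3.1411  0.0006  3.0508] 0.07347843819640733 [-0.5878  0.9392  0.1271] [-0.8395  0.3214  1.5023  0.0001  1.3171 -2.3195]
```

View pics/z5.png

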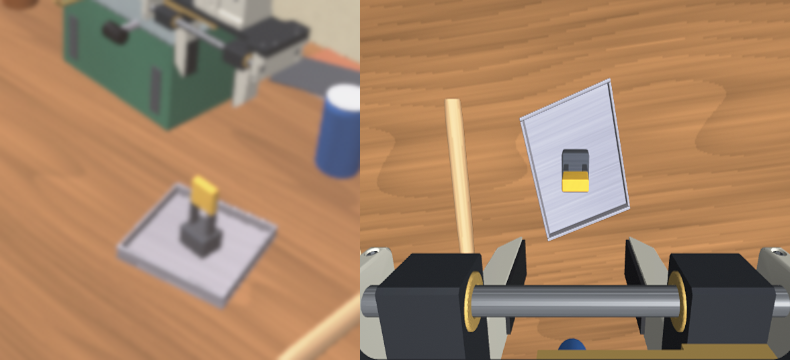

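The weight stands upright in the middle of the tray, released. Moving above the knob.

Call:
{"api": "apply_moves", "payload": {"plan": [{"tx": -0.006, "ty": 0.018, "yaw": 0, "tz": 0, "grip": 0.6}, {"tx": -0.018, "ty": 0.053, "yaw": 0, "tz": 0, "grip": 0.6}, {"tx": -0.034, "ty": 0.098, "yaw": 0, "tz": 0, "grip": 0.6}, {"tx": -0.05, "ty": 0.146, "yaw": 0, "tz": 0, "grip": 0.6}, {"tx": -0.066, "ty": 0.192, "yaw": 0, "tz": 0, "grip": 0.6}, {"tx": -0.08, "ty": 0.234, "yaw": 0, "tz": 0, "grip": 0.6}, {"tx": -0.092, "ty": 0.266, "yaw": 0, "tz": 0, "grip": 0.6}, {"tx": -0.097, "ty": 0.281, "yaw": 0, "tz": 0, "grip": 0.6}], "force": 20}}

```text
time: 12.58
tool_pos: [0.5237, -0.0595, 0.2443]
tool_rot: [3.141, -0.001, 3.053]
contact_force: [-0.2, 0.3, -0.7]
opening: 0.0736
```

Call:
{"api": "apply_moves", "payload": {"plan": [{"tx": 0, "ty": 0, "yaw": 0, "tz": 0, "grip": 0.6}], "force": 20}}

```text
time: 12.7
tool_pos: [0.5235, -0.0611, 0.2445]
tool_rot: [-3.142, -0.001, 3.053]
contact_force: [-0.1, -0.6, -0.1]
opening: 0.0735
```

```bash
python3 shot.py 6 wrist scene
```

```text
12.7 [ 0.5235 -0.0611  0.2445] [-3.1415 -0.0007  3.0527] 0.0734953778189753 [-0.1087 -0.5619 -0.092 ] [-0.2616  0.3328  1.4875 -0.0002  1.3221 -1.7434]
```

View pics/wrist6.png

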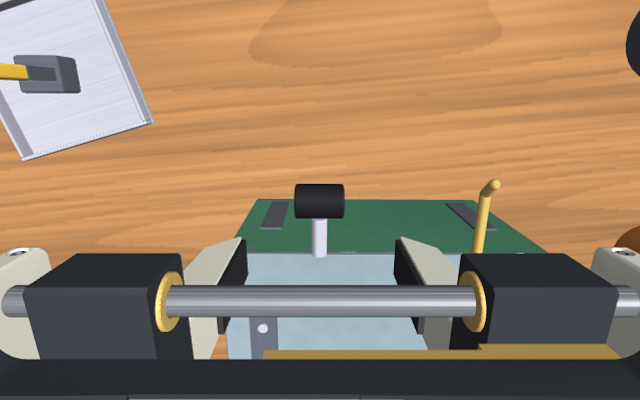

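Knob centred at (319,201) between the fingers. Checking depth-based x, and pointer angle.

```bash
cat > ang.py <<'E'
from h import *
def cloud(z):
    d=z['d'];K=z['camera_matrix'];v,u=np.mgrid[:400,:640]
    return (np.stack([(u-K[0,2])/K[0,0]*d,(v-K[1,2])/K[1,1]*d,d],-1)-z['t'])@z['R']
E
python3 - <<'E'
from ang import *
np.set_printoptions(precision=4,suppress=True)
z=np.load('wrist6.npz');P=cloud(z);im=z['img'].astype(int)
m=(im.max(-1)<60)&(P[...,2]>.1)&(P[...,2]<.18);m[225:]=0
q=P[m];print(len(q),q.min(0),q.max(0)); t=q[q[:,2]>.166];print('top',t.mean(0),t[:,2].max(),np.median(t,0))
print(proj([.5233,-.0623,.155],z))
# cylinder fit in box frame
yaw=-.09;u=np.array([np.cos(yaw),np.sin(yaw)]);n=np.array([-u[1],u[0]])
x=q[:,:2]@u;from scipy.optimize import least_squares
s=least_squares(lambda p:np.hypot(x-p[0],q[:,2]-p[1])-.013,[.527,.155],loss='soft_l1',f_scale=.001);print('axis',s.x,'y mid',[np.percentile(q[:,:2]@n,k) for k in(1,99)], 'tool',np.array([.5235,-.0611])@u,np.array([.5235,-.0611])@n)
# pointer
for k in ['scene0','scene1','scene2','scene3','scene6']:
    z=np.load(k+'.npz');P=cloud(z);im=z['img'].astype(int)
    m=(z['d']>0)&(im[...,0]>150)&(im[...,1]<90)&(im[...,2]<90)&(abs(P[...,0]-.65)<.2)&(abs(P[...,1]-.14)<.06)&(P[...,2]>.1)
    m=cv2.erode(m.astype(np.uint8),np.ones((2,2)))>0
    q=P[m];xx=q[:,:2]@u; a=np.median(q,0)
    A=np.polyfit(xx,q[:,2],1); 
    c=np.c_[xx,q[:,2]];w=np.linalg.svd(c-c.mean(0),full_matrices=False)[2][0]
    print(k,len(q),'ang',np.arctan(-A[0]),np.arctan2(abs(w[1]),abs(w[0])),xx.min(),xx.max())
E
```

```text
1637 [ 0.5076 -0.0794  0.1521] [ 0.5331 -0.0432  0.1702]
top [ 0.5214 -0.0612  0.1674] 0.17021097082090686 [ 0.5213 -0.061   0.1674]
(np.float64(203.02933788510032), np.float64(317.82189284897555))
axis [0.5253 0.1549] y mid [np.float64(-0.031144663570542082), np.float64(0.0029195157023463934)] tool 0.5268728350877774 -0.013801291481874072
scene0 116 ang 0.6128918848068855 0.6173687831547289 0.6413379898077968 0.7658154548493175
scene1 118 ang 0.6271602038847391 0.6309251934501909 0.6421366342160375 0.7665161363968669
scene2 116 ang 0.6182949657833668 0.6223476076332657 0.6410607760752457 0.7647471181815615
scene3 120 ang 0.6143488680864754 0.6180825395618912 0.6417478799958152 0.7649936952094682
scene6 121 ang 0.6249839360534287 0.6282748914814278 0.6408621032930383 0.7665178500398238
```

Call:
{"api": "apply_moves", "payload": {"plan": [{"tx": 0.0015, "ty": 0, "yaw": 0, "tz": 0.02, "grip": 0.6}, {"tx": 0.0015, "ty": 0, "yaw": 0, "tz": 0.05, "grip": 0.6}, {"tx": 0.0015, "ty": 0, "yaw": 0, "tz": 0.08, "grip": 0.6}, {"tx": 0.0015, "ty": 0, "yaw": 0, "tz": 0.1, "grip": 0.6}, {"tx": 0.0015, "ty": 0, "yaw": 0, "tz": 0.108, "grip": 0.6}, {"tx": 0.0015, "ty": 0, "yaw": 0, "tz": 0.108, "grip": 0.0}, {"tx": 0.0015, "ty": 0, "yaw": 0, "tz": 0.108, "grip": -1}, {"tx": 0.0015, "ty": 0, "yaw": 0, "tz": 0.108, "grip": -1}], "force": 20}}

```text
time: 13.8
tool_pos: [0.5226, -0.0621, 0.1377]
tool_rot: [-3.141, 0.002, 3.051]
contact_force: [0.5, -0.1, 0.8]
opening: 0.0483
```

Call:
{"api": "apply_moves", "payload": {"plan": [{"tx": 0, "ty": 0, "yaw": 0, "tz": 0, "grip": -1}, {"tx": 0, "ty": 0, "yaw": 0, "tz": 0, "grip": -1}, {"tx": 0, "ty": 0, "yaw": 0, "tz": 0, "grip": -1}, {"tx": 0, "ty": 0, "yaw": 0, "tz": 0, "grip": -1}], "force": 20}}

```text
time: 14.3
tool_pos: [0.5223, -0.0617, 0.1372]
tool_rot: [3.141, 0.001, 3.051]
contact_force: [-0.5, 1.0, 4.4]
opening: 0.0354
```

```bash
python3 shot.py 7 wrist side
```

```text
14.3 [ 0.5223 -0.0617  0.1372] [3.1415 0.0008 3.0508] 0.035434030161699846 [-0.4682  0.985   4.4444] [-0.2636  0.433   1.6516  0.0003  1.0562 -1.7438]
```

View pics/wrist7.png

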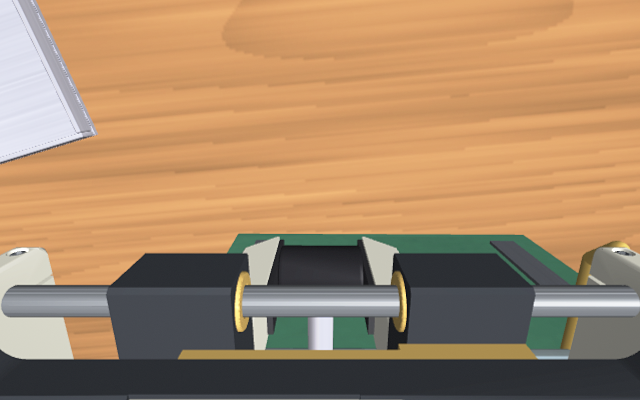

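Knob pinched (opening 35.4 mm). Lifting along the arc to about 0.38 rad first.

Call:
{"api": "apply_moves", "payload": {"plan": [{"tx": -0.0001, "ty": 0, "yaw": 0, "tz": -0.0064, "grip": -1}, {"tx": -0.0007, "ty": 0, "yaw": 0, "tz": -0.0172, "grip": -1}, {"tx": -0.0021, "ty": 0, "yaw": 0, "tz": -0.03, "grip": -1}, {"tx": -0.0043, "ty": 0, "yaw": 0, "tz": -0.0427, "grip": -1}, {"tx": -0.0072, "ty": 0, "yaw": 0, "tz": -0.0553, "grip": -1}, {"tx": -0.0102, "ty": 0, "yaw": 0, "tz": -0.0656, "grip": -1}, {"tx": -0.013, "ty": 0, "yaw": 0, "tz": -0.0737, "grip": -1}, {"tx": -0.0153, "ty": 0, "yaw": 0, "tz": -0.0797, "grip": -1}], "force": 20}}

```text
time: 15.4
tool_pos: [0.5371, -0.0632, 0.2168]
tool_rot: [3.141, -0.001, 3.051]
contact_force: [0.4, 1.8, -2.4]
opening: 0.0357
```

```bash
python3 shot.py 8 scene wrist
```

```text
15.4 [ 0.5371 -0.0632  0.2168] [ 3.1415 -0.0009  3.0508] 0.03566180274769614 [ 0.3916  1.8318 -2.4426] [-0.2588  0.3795  1.4959 -0.      1.2672 -1.7388]
```

View pics/scene8.png

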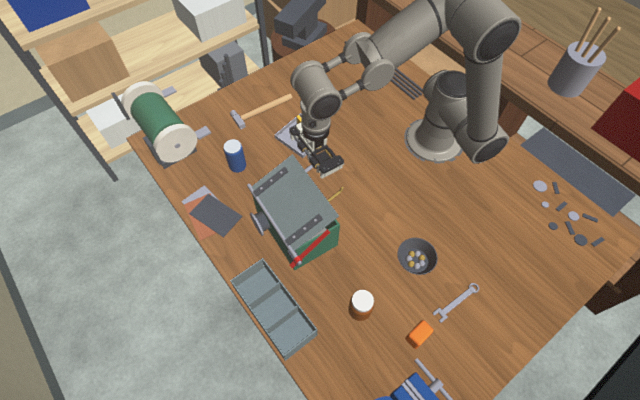

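View pics/wrist8.png

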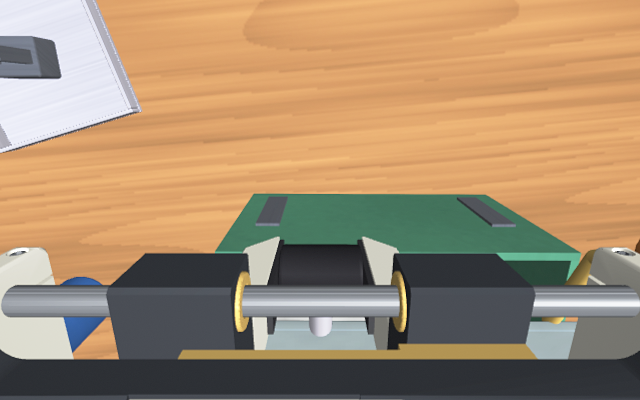

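Call:
{"api": "apply_moves", "payload": {"plan": [{"tx": -0.0034, "ty": 0, "yaw": 0, "tz": -0.0079, "grip": -1}, {"tx": -0.008, "ty": 0, "yaw": 0, "tz": -0.0176, "grip": -1}, {"tx": -0.0131, "ty": 0, "yaw": 0, "tz": -0.0271, "grip": -1}, {"tx": -0.0175, "ty": 0, "yaw": 0, "tz": -0.0345, "grip": -1}, {"tx": -0.0198, "ty": 0, "yaw": 0, "tz": -0.0381, "grip": -1}, {"tx": -0.0198, "ty": 0, "yaw": 0, "tz": -0.0381, "grip": -1}, {"tx": -0.0198, "ty": 0, "yaw": 0, "tz": -0.0381, "grip": -1}], "force": 20}}

```text
time: 16.38
tool_pos: [0.5572, -0.0651, 0.2547]
tool_rot: [-3.142, 0.001, 3.051]
contact_force: [-0.6, 2.9, -2.2]
opening: 0.0358
```

```bash
python3 shot.py 9 scene scene side; cat > meas.py <<'E'
import sys
from ang import *
np.set_printoptions(precision=4,suppress=True)
yaw=-.091;u=np.array([np.cos(yaw),np.sin(yaw)]);n=np.array([-u[1],u[0]])
for k in sys.argv[1:]:
    z=np.load(k+'.npz');P=cloud(z);im=z['img'].astype(int)
    X=P[...,:2]@u;Y=P[...,:2]@n;Z=P[...,2]
    ok=(z['d']>0)
    red=ok&(im[...,0]>150)&(im[...,1]<90)&(im[...,2]<90)&(abs(P[...,0]-.65)<.2)&(abs(P[...,1]-.14)<.07)&(Z>.1)
    red=cv2.erode(red.astype(np.uint8),np.ones((2,2)))>0
    c=np.c_[X[red],Z[red]]
    w=np.linalg.svd(c-c.mean(0),full_matrices=False)[2][0]
    # flap
    sp=im.max(-1)-im.min(-1)
    f=ok&(sp<35)&(im.mean(-1)>110)&(X>.56)&(X<.725)&(Y>-.08)&(Y<.17)&(Z>.152)
    f=cv2.erode(f.astype(np.uint8),np.ones((3,3)))>0
    nl,lab,st,_=cv2.connectedComponentsWithStats(f.astype(np.uint8));i=1+st[1:,4].argmax();f=lab==i
    A=np.c_[X[f],Y[f],np.ones(f.sum())];s=np.ones(f.sum())
    for _ in range(10):
        co=np.linalg.lstsq(A*s[:,None],Z[f]*s,rcond=None)[0];r=abs(A@co-Z[f]);s=(r<3*np.median(r)).astype(float)
    print(k,'ptr',len(c),np.arctan2(abs(w[1]),abs(w[0])),'flap',f.sum(),np.arctan(-co[0]),co[1],'res',np.median(r))
E
python3 meas.py scene0 scene3 scene6 scene8 scene9
python3 - <<'E'
import cv2
a=cv2.imread('pics/scene9.png')[140:280,230:370];cv2.imwrite('pics/z9.png',cv2.resize(a,None,fx=4.2,fy=4.2,interpolation=cv2.INTER_CUBIC))
E
```

```text
16.375 [ 0.5572 -0.0651  0.2547] [-3.1415  0.0006  3.0508] 0.035797936970335495 [-0.6235  2.8698 -2.1523] [-0.2529  0.3889  1.3751  0.      1.377  -1.7329]
scene0 ptr 116 0.6173677111115587 flap 2442 -0.001223448209810222 0.0009190379041167096 res 0.0015139983557693748
scene3 ptr 120 0.6180831851133458 flap 2302 0.00011237386221383511 -0.000920906639046315 res 0.0015084313193108323
scene6 ptr 121 0.6282747564973337 flap 2336 -0.0012420705551998684 0.001226742852013074 res 0.0014803829598140916
scene8 ptr 121 0.6268992233688323 flap 2508 0.37363776863183434 0.002007379410908172 res 0.0016147470901080457
scene9 ptr 117 0.6322610309069525 flap 2533 0.573040262305058 -0.0003536274845243881 res 0.0016011959906188367
```

View pics/z9.png

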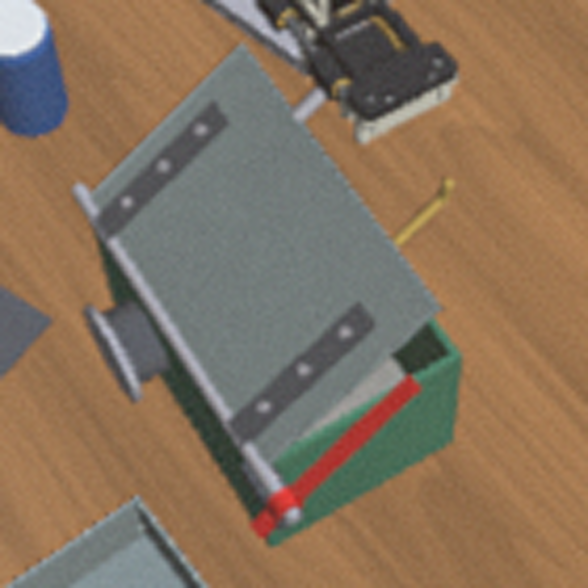

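View pics/side9.png

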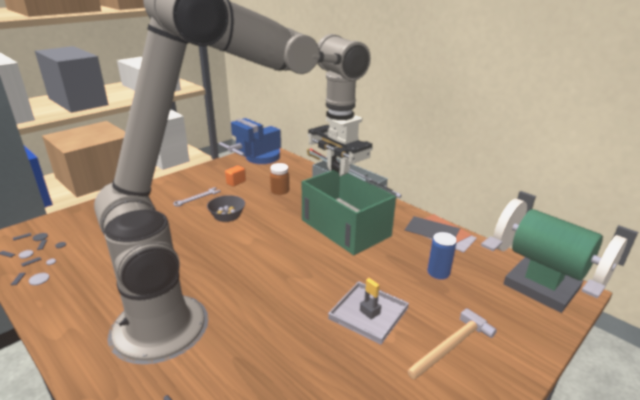

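The scene shows the flap (front corner about (435,310) in the zoom) still slightly below the pointer; depth says flap ≈0.575, pointer ≈0.62. The side view shows the weight upright in the tray at (371,300). Refining the pointer angle by fitting its silhouette.

```bash
cat > sil.py <<'E'
from fit import *
from scipy.ndimage import map_coordinates
from scipy.optimize import minimize
C={}
S=4
def fill(pts,z,off,shape,org):
    px=[]
    for p in pts:
        r,c=proj(p,z);px.append([(c+off[0]-org[0]+.5)*S-.5,(r+off[1]-org[1]+.5)*S-.5])
    h=cv2.convexHull(np.array(px,np.float32))
    m=np.zeros((shape[0]*S,shape[1]*S),np.uint8);cv2.fillConvexPoly(m,np.round(h*16).astype(np.int32),255,shift=4)
    return cv2.resize(m,(shape[1],shape[0]),interpolation=cv2.INTER_AREA).astype(float)/255
def bar(a,x):
    return [loc(hp(r,.162+y,h,a),x) for r in(0.0,.130) for y in(-.006,.006) for h in(-.003,.003)]
org=(285,220);sh=(55,55)
x=[.6577,-.0191,-.0906]
ims=[];
for k in ['scene0','scene1','scene2','scene3','scene6','scene8','scene9']:
    z=dict(np.load(k+'.npz'));im=z['img'].astype(float);ims.append(im[...,0]-.5*(im[...,1]+im[...,2]))
red=np.mean(ims,0)[org[1]:org[1]+sh[0],org[0]:org[0]+sh[1]]
ref=np.clip(red/np.percentile(red,98.5),0,1)
# mask: ignore hub/tail: keep only pixels with projected r > .03
K=z
v,u=np.mgrid[:sh[0],:sh[1]]
h0=np.array(proj(loc(hp(.025,.162,0,.62),x),z));h1=np.array(proj(loc(hp(.13,.162,0,.62),x),z));dr=(h1-h0)/np.linalg.norm(h1-h0)
w=(((v+org[1]-h0[0])*dr[0]+(u+org[0]-h0[1])*dr[1])>0)
def cost(p,xx=x):
    m=fill(bar(p[0],xx),z,p[1:3],sh,org); m=cv2.GaussianBlur(m,(0,0),p[3]) if len(p)>3 and p[3]>.05 else m
    return (((m-ref)**2)*w).sum()
for dy in(-.02,0,.02):
    xx=[x[0],x[1],x[2]+dy]
    best=min((minimize(lambda p:cost(p,xx),[a,0,0,.6],method='Nelder-Mead',options=dict(initial_simplex=[[a,0,0,.6],[a+.03,0,0,.6],[a,1,0,.6],[a,0,1,.6],[a,0,0,.9]],xatol=1e-4)) for a in(.58,.62,.66)),key=lambda s:s.fun)
    print('yaw',xx[2],best.x,best.fun)
for a in np.arange(.56,.70,.01):
    s=minimize(lambda p:cost([a,p[0],p[1],.6]),[0,0],method='Nelder-Mead',options=dict(initial_simplex=[[0,0],[1,0],[0,1]]));t=cost([a,0,0,.6]);print(round(a,3),s.fun.round(3),s.x,round(t,3))
E
python3 sil.py
```

```text
yaw -0.1106 [ 0.656   0.3437 -0.5408  0.5068] 126.18915295852229
yaw -0.0906 [ 0.6142 -0.9345 -0.5266  0.5695] 126.32714294815024
yaw -0.0706 [ 0.6403 -1.5711 -0.0549  0.5229] 127.74981533892282
0.56 129.274 [-2.1484 -0.2422] 194.22
0.57 127.956 [-1.9073 -0.2531] 187.605
0.58 127.635 [-1.901  -0.2209] 180.842
0.59 127.506 [-1.4442 -0.4284] 174.633
0.6 126.522 [-1.4408 -0.3446] 168.301
0.61 126.821 [-1.433  -0.0814] 162.756
0.62 127.143 [-1.0566 -0.3139] 155.877
0.63 127.001 [-1.0047 -0.2288] 150.629
0.64 127.101 [-0.7148 -0.4336] 145.609
0.65 127.191 [-0.5527 -0.3809] 141.491
0.66 127.471 [-0.3779 -0.4696] 138.213
0.67 127.979 [-0.5381 -0.1693] 135.656
0.68 128.437 [-0.2924 -0.2784] 133.553
0.69 128.391 [-0.0374 -0.4097] 131.258
```

```bash
sed -i 's#^ref=.*#ref=np.clip((red-95)/(np.percentile(red,98.5)-95),0,1);cv2.imwrite("pics/ref.png",cv2.resize((ref*255).astype(np.uint8),None,fx=8,fy=8,interpolation=0))#' sil.py; python3 sil.py
cat > crn.py <<'E'
from fit import *
from ang import cloud
z=dict(np.load('scene9.npz'));x=[.6577,-.0191,-.0906]
# flap boundary residuals: predicted outline at several angles
for a in(.56,.575,.59,.61):
    print(a,[np.round(np.array(proj(loc(hp(r,y,h,a),x),z))[::-1],1) for r,y,h in((.174,.132,.003),(.174,-.132,.003),(.174,.132,-.003))])
print('tip',[(a,np.round(np.array(proj(loc(hp(.13,.162,.003,a),x),z))[::-1],1)) for a in(.58,.6,.62,.64)])
# depth of pointer, averaged over frames, core pixels
yaw=-.0906;u=np.array([np.cos(yaw),np.sin(yaw)]);n=np.array([-u[1],u[0]])
Ps=[];Rs=[];D=[]
for k in ['scene0','scene1','scene2','scene3','scene6','scene8','scene9']:
    zz=dict(np.load(k+'.npz'));Ps.append(cloud(zz));im=zz['img'].astype(float);Rs.append(im[...,0]-.5*(im[...,1]+im[...,2]));D.append(zz['d'])
P=np.median(Ps,0);R=np.mean(Rs,0)
for thr in(95,120,140):
    X=P[...,:2]@u;Y=P[...,:2]@n;Z=P[...,2]
    m=(R>thr)&(abs(X-.66)<.2)&(abs(Y-.2)<.08)&(Z>.16)
    q=np.c_[X[m],Y[m],Z[m]]
    for it in range(5):
        A=np.c_[q[:,0],np.ones(len(q))];co=np.linalg.lstsq(A,q[:,2],rcond=None)[0];r=q[:,2]-A@co;g=abs(r)<2.5*np.median(abs(r))+1e-9;q=q[g]
    hx=np.array([.085*np.cos(yaw)+.6577,.085*np.sin(yaw)-.0191])@u
    print(thr,m.sum(),len(q),'ang',np.arctan(-co[0]),'height at hinge',co[0]*hx+co[1],'Y',np.median(q[:,1])-np.array([.6577,-.0191])@n,'X',q[:,0].min()-hx,'angle thru hinge',np.median(np.arctan2(q[:,2]-.155-.003*np.cos(.62),hx+.003*np.sin(.62)-q[:,0])))
E
python3 crn.py
```

```text
yaw -0.1106 [ 0.6451 -0.6503  0.1686  0.9083] 30.152611625951728
yaw -0.0906 [ 0.6141 -1.6765  0.2169  0.995 ] 29.770734793201
yaw -0.0706 [ 0.6211 -2.6021  0.5729  1.0345] 31.131836497911937
0.56 33.065 [-2.2054 -0.0794] 82.892
0.57 35.531 [-2.9339  0.9193] 77.201
0.58 33.242 [-1.9375  0.2656] 71.642
0.59 34.492 [-2.684   0.8264] 66.544
0.6 35.453 [-1.943   0.5104] 61.676
0.61 35.255 [-1.6148  0.1724] 57.674
0.62 33.314 [-1.1793 -0.3157] 52.113
0.63 34.91 [-1.2534  0.2467] 48.677
0.64 34.788 [-1.2615  0.2581] 45.307
0.65 34.731 [-0.9922  0.0703] 43.938
0.66 34.822 [-0.7664  0.0931] 41.98
0.67 35.534 [-1.256  0.448] 40.404
0.68 34.792 [-0.3316  0.0971] 39.631
0.69 33.201 [-0.3707  0.1215] 37.479
0.56 [array([335.3, 213.1]), array([287.8, 150.3]), array([336.2, 213.5])]
0.575 [array([334.9, 213. ]), array([287.4, 150. ]), array([335.8, 213.3])]
0.59 [array([334.5, 212.9]), array([286.9, 149.8]), array([335.5, 213.2])]
0.61 [array([334. , 212.7]), array([286.3, 149.5]), array([334.9, 213. ])]
tip [(0.58, array([329.6, 231.1])), (0.6, array([329.1, 231. ])), (0.62, array([328.7, 230.9])), (0.64, array([328.3, 230.9]))]
95 165 112 ang 0.6365126849360385 height at hinge 0.16092720598914267 Y 0.16099395394941832 X -0.10149617580533399 angle thru hinge 0.6610840419050055
120 73 51 ang 0.6280468541840145 height at hinge 0.1620698306819801 Y 0.162831364395229 X -0.09989222683316812 angle thru hinge 0.6616142376540288
140 14 11 ang -0.3126941144404363 height at hinge 0.16673506333643234 Y 0.16167363964134346 X -0.0059362667334211805 angle thru hinge 1.3435745457643637
```

View pics/ref.png

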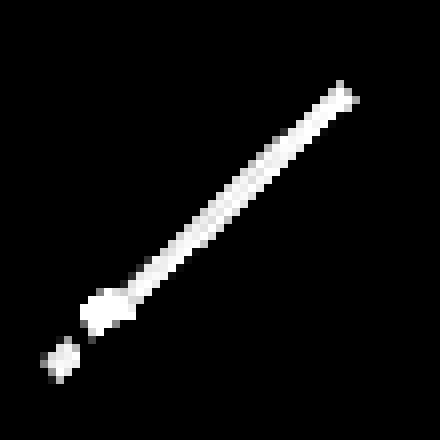

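```bash
cat > rel.py <<'E'
import sys
from ang import *
yaw=-.0906;u=np.array([np.cos(yaw),np.sin(yaw)]);n=np.array([-u[1],u[0]]);o=np.array([.6577,-.0191])
hx=.085+o@u
for k in sys.argv[1:]:
    z=dict(np.load(k+'.npz'));P=cloud(z);im=z['img'].astype(float);R=im[...,0]-.5*(im[...,1]+im[...,2])
    X=P[...,:2]@u;Y=P[...,:2]@n-o@n;Z=P[...,2]
    for nm,m in [('flap',(abs(R)<25)&(im.mean(-1)>90)&(Y>.02)&(Y<.122)&(X>hx-.14)&(X<hx-.02)&(Z>.155)),('ptr',(R>95)&(abs(Y-.162)<.012)&(X>hx-.12)&(X<hx-.02)&(Z>.155))]:
        q=np.c_[X[m],Z[m]];w=np.ones(len(q),bool)
        for it in range(8):
            co=np.polyfit(q[w,0],q[w,1],1);r=abs(np.polyval(co,q[:,0])-q[:,1]);w=r<3*np.median(r)
        e=(r[w].std()+np.median(r))/np.sqrt(w.sum())/.03
        print(k,nm,w.sum(),'slope ang %.4f +-%.3f'%(np.arctan(-co[0]),e),'Z at hinge %.4f (ideal %.4f)'%(np.polyval(co,hx),.155+.003/np.cos(np.arctan(co[0]))), 'Z@.07 %.4f'%np.polyval(co,hx-.07),'med res %.4f'%np.median(r))
E
python3 rel.py scene0 scene1 scene2 scene3 scene6 scene8 scene9
```

```text
scene0 flap 1093 slope ang -0.0008 +-0.003 Z at hinge 0.1599 (ideal 0.1580) Z@.07 0.1598 med res 0.0017
scene0 ptr 111 slope ang 0.6324 +-0.011 Z at hinge 0.1610 (ideal 0.1587) Z@.07 0.2122 med res 0.0019
scene1 flap 1094 slope ang -0.0010 +-0.003 Z at hinge 0.1600 (ideal 0.1580) Z@.07 0.1599 med res 0.0018
scene1 ptr 104 slope ang 0.6619 +-0.008 Z at hinge 0.1583 (ideal 0.1588) Z@.07 0.2128 med res 0.0014
scene2 flap 1092 slope ang -0.0026 +-0.003 Z at hinge 0.1598 (ideal 0.1580) Z@.07 0.1596 med res 0.0018
scene2 ptr 100 slope ang 0.6363 +-0.010 Z at hinge 0.1603 (ideal 0.1587) Z@.07 0.2120 med res 0.0017
scene3 flap 1103 slope ang -0.0052 +-0.003 Z at hinge 0.1600 (ideal 0.1580) Z@.07 0.1597 med res 0.0017
scene3 ptr 106 slope ang 0.6346 +-0.010 Z at hinge 0.1605 (ideal 0.1587) Z@.07 0.2121 med res 0.0018
scene6 flap 1093 slope ang -0.0033 +-0.003 Z at hinge 0.1600 (ideal 0.1580) Z@.07 0.1598 med res 0.0018
scene6 ptr 107 slope ang 0.6350 +-0.010 Z at hinge 0.1606 (ideal 0.1587) Z@.07 0.2122 med res 0.0017
scene8 flap 1205 slope ang 0.3698 +-0.003 Z at hinge 0.1605 (ideal 0.1582) Z@.07 0.1877 med res 0.0018
scene8 ptr 109 slope ang 0.6586 +-0.011 Z at hinge 0.1585 (ideal 0.1588) Z@.07 0.2127 med res 0.0019
scene9 flap 1205 slope ang 0.5718 +-0.003 Z at hinge 0.1602 (ideal 0.1586) Z@.07 0.2052 med res 0.0017
scene9 ptr 106 slope ang 0.6376 +-0.009 Z at hinge 0.1604 (ideal 0.1587) Z@.07 0.2122 med res 0.0015
```

Both surfaces measured the same way: at 70 mm from the hinge line the pointer lies 7 mm above the flap, so the pointer is ≈0.64 and the flap ≈0.575. Lifting by 0.067 rad.

Call:
{"api": "apply_moves", "payload": {"plan": [{"tx": -0.0025, "ty": 0, "yaw": 0, "tz": -0.0038, "grip": -1}, {"tx": -0.0055, "ty": 0, "yaw": 0, "tz": -0.0081, "grip": -1}, {"tx": -0.0082, "ty": 0, "yaw": 0, "tz": -0.0118, "grip": -1}, {"tx": -0.0082, "ty": 0, "yaw": 0, "tz": -0.0118, "grip": -1}, {"tx": -0.0082, "ty": 0, "yaw": 0, "tz": -0.0118, "grip": -1}], "force": 20}}

```text
time: 17.15
tool_pos: [0.5654, -0.0658, 0.2665]
tool_rot: [-3.141, 0.001, 3.051]
contact_force: [-0.0, 2.6, -2.7]
opening: 0.0354
```

```bash
for i in 10 11 12 13 14 15; do python3 shot.py $i scene; done; python3 rel.py scene10 scene11 scene12 scene13 scene14 scene15
python3 - <<'E'
from h import *
from ang import cloud
im=np.mean([np.load(f'scene{i}.npz')['img'].astype(float) for i in range(10,16)],0).astype(np.uint8)
a=im[140:280,230:370];save(cv2.resize(a,None,fx=4.2,fy=4.2,interpolation=cv2.INTER_CUBIC),'z10')
E
```

```text
17.15 [ 0.5654 -0.0658  0.2665] [-3.1415  0.0008  3.0508] 0.03540035091878353 [-0.0224  2.5643 -2.714 ] [-0.2505  0.3978  1.3291  0.      1.4139 -1.7306]
17.2 [ 0.5654 -0.0659  0.2665] [-3.1415  0.0008  3.0508] 0.03614846348511034 [ 0.6585  1.9899 -3.4182] [-0.2506  0.3978  1.3291  0.      1.4138 -1.7306]
17.25 [ 0.5654 -0.0659  0.2665] [-3.1415  0.0008  3.0508] 0.035789899997811396 [ 0.451   2.8529 -2.7856] [-0.2506  0.3978  1.3291  0.      1.4139 -1.7305]
17.3 [ 0.5654 -0.0659  0.2665] [-3.1415  0.0008  3.0508] 0.035898779461440274 [ 1.5894  2.0958 -3.4474] [-0.2506  0.3978  1.3291 -0.      1.4139 -1.7306]
17.35 [ 0.5654 -0.0659  0.2665] [-3.1415  0.0007  3.0508] 0.03562160438248814 [ 0.7056  2.6589 -3.2884] [-0.2506  0.3978  1.3291  0.      1.4139 -1.7306]
17.4 [ 0.5654 -0.0659  0.2665] [-3.1415  0.0007  3.0508] 0.03592821608227946 [ 1.4552  2.1839 -3.0788] [-0.2506  0.3978  1.3292  0.0001  1.4139 -1.7306]
scene10 flap 1228 slope ang 0.6377 +-0.003 Z at hinge 0.1606 (ideal 0.1587) Z@.07 0.2125 med res 0.0017
scene10 ptr 114 slope ang 0.6348 +-0.008 Z at hinge 0.1602 (ideal 0.1587)
[... 358 characters left out ...]
pe ang 0.6325 +-0.010 Z at hinge 0.1609 (ideal 0.1587) Z@.07 0.2122 med res 0.0017
scene13 flap 1229 slope ang 0.6357 +-0.003 Z at hinge 0.1607 (ideal 0.1587) Z@.07 0.2124 med res 0.0018
scene13 ptr 112 slope ang 0.6529 +-0.009 Z at hinge 0.1580 (ideal 0.1588) Z@.07 0.2115 med res 0.0017
scene14 flap 1253 slope ang 0.6375 +-0.003 Z at hinge 0.1606 (ideal 0.1587) Z@.07 0.2124 med res 0.0018
scene14 ptr 113 slope ang 0.6368 +-0.010 Z at hinge 0.1602 (ideal 0.1587) Z@.07 0.2119 med res 0.0019
scene15 flap 1230 slope ang 0.6356 +-0.003 Z at hinge 0.1607 (ideal 0.1587) Z@.07 0.2124 med res 0.0018
scene15 ptr 111 slope ang 0.6281 +-0.010 Z at hinge 0.1609 (ideal 0.1587) Z@.07 0.2117 med res 0.0019
```

View pics/z10.png

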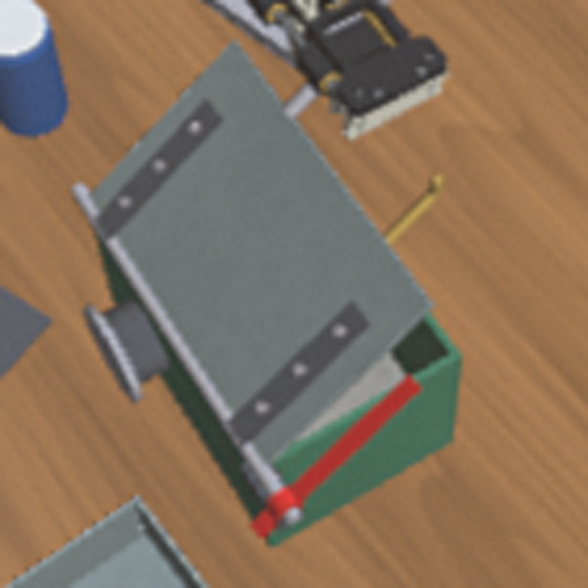

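The flap (mean 0.637) and the pointer (mean 0.637) agree, and the flap's side edge runs parallel to the red bar in the picture. The arm is still and holding. Handing in.

```bash
python3 -c "
from cell import robot
print(robot.hand_in())"
```

```text
the job is handed in; nothing more can be done
None
```

The weight is in the tray and released, the flap is in line with the red pointer, and the gripper is still holding the knob. I handed the job in at about 17.4 s.

- **Weight:** I gripped it by the head, raised it 18 mm and drew it off the hook without dropping it. I then stood it in the middle of the tray and let go. Pictures taken after release and again during the lift show it upright.
- **Flap:** I pinched the knob by its flat ends and lifted it along its arc. Over the last six depth frames the flap averages 0.637 rad and the pointer 0.637 rad. Single pointer readings scattered between 0.628 and 0.653. Comparing heights 70 mm from the hinge line puts the flap about 0.005 rad higher.
- **Disagreeing checks:** My first pointer estimates were lower, at 0.60 from pixels and 0.62 from depth. The pixel fit is insensitive from that camera. I think the depth one was pulled down by the pointer's hub and tail, so I did not use either.
- **Last state:** The arm was still, with the opening at 36 mm and about 3 N held at the knob. I moved nothing else on the bench, and saw nothing displaced in the pictures.

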